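# Screw the filler cap back on the grit pot

## Robot

A 6-joint arm with a two-finger parallel gripper is mounted at the origin on the work surface. World frame = base frame: x ahead of the robot, y to its left, z up, the work surface at z = 0. Lengths are in m, angles in rad, forces in N, time in s.
With the tool pointing down it reaches from about 0.325 to 0.75 m from the base axis. Payload 7.6 kg.
Tool frame: the origin (TCP) lies at the centre of the arm's flange, where the gripper is bolted on; the fingertips stand 173 mm ahead of it and the grasp point (between the pads) lies 155 mm ahead of it; z points along the fingers, y is the line along which they close (so a half turn about z gives the same grasp; the last joint's range is limited). The gripper opens to 85 mm and grips with 20 to 120 N. Pads are 22 mm wide; open, the fingers measure 114 mm over their backs; the gripper's body (76 mm by 85 mm) begins 54 mm behind the grasp point. The pads swing forward as they close: fully open they stand 13 mm farther back than shut.
Start: joints at [1.178, 0.052, 1.401, -0, 1.689, -0.07], TCP at [0.167, 0.498, 0.405] pointing down, gripper open.
Joint ranges: [-2.9, 2.9], [-0.91, 2.17], [0.12, 2.37], [-1.06, 4.2], [0.26, 2.73], [-2.93, 2.93]. Speed limits (rad/s): [2.57, 2.57, 3.01, 3.14, 3.14, 3.14].

## Interface

Orientations are given as a 3x3 rotation matrix whose columns are the frame's x, y, z axes.
In Python, from cell import env, optics, order gives the robot as it stands. The module is installed in compiled form; this text tells all that it offers.
- The arm moves only by the shell command python3 -m creep 'ROWS' [OPENING]. ROWS is JSON, a list of rows, each an object of numbers: "tx", "ty", "tz": the shift along the world's x, y, z normalised to -1 to 1, where 1 is 2 cm; "rx", "ry", "rz": the turn, a rotation vector about the world's x, y, z normalised to -1 to 1, where 1 is 6 degrees. In form: [{"tx": .., "ty": .., "tz": .., "rx": .., "ry": .., "rz": ..}, ...]. A call has 1 to 12 rows; each row shifts and turns the commanded pose from where the row before left it; what a row does not reach is not made up. A row lasts 1/8 s, in which the tool goes at most 62.5 mm and 10.7 degrees, less where a joint would pass 70% of its speed; a pose out of reach is approached as far as the arm can. A call with a number of a shift or a turn outside -1 to 1 is refused whole. A call with a gripper value outside its range is refused whole. OPENING is the opening, from -1 (shut) to 1 (fully open), set as the call begins (- or left out, the last holds). The fingers move at their own pace and stop on an object; the grip force is fixed at half the most. Time passes only in rows, so rows that do not move let the fingers close. It gives the time, the measured TCP pose, the force, the opening and the grip force at its end, in the units of the state.
- env.state(): the state, without advancing time (a new reading comes with each control period).
- optics.grab_frame(name): name is "scene" or "top"; returns a dict with "img" (480x640x3 uint8, red, green, blue), "mtx" (3x3 intrinsics, pixels), "xyz" and "orientation" of the camera in the world. Camera axes: x right, y down, z forward; pixel columns grow to the right and rows downward; lengths in m; the calibration is good to about 2 mm. A picture is of the moment at which its call begins. There is no depth.
- order.job_done(): hands the job in; it is judged then, once.
The state is a dict: "time_s": time; "joint_pos": joint angles; "dq": joint speeds; "joint_torque": joint torques, N m; "tcp_pos": TCP position; "tcp_rot": TCP orientation; "wrist_force": force on the tool from outside, world axes, zero at the start; "wrist_torque": the same for the moment, N m; "finger_gap": finger opening in m; "grasp_force": force on a finger pad.
Only numpy, scipy, OpenCV 4.12 (cv2) and the standard library are available. Lean on these libraries where they do the work, as an engineer would, in place of code of your own. Each camera call takes 0.05 s, during which the arm holds its last target. There are 200 camera calls.

## Task

The grit pot of the kettle blaster has been filled: fetch its aluminium screw cap from the bench, set it on the pot's filler neck and screw it fully home, then let go. The thread seldom catches straight off: while the cap rides on top, back it off (anticlockwise from above) under a light touch until it drops in, then turn it clockwise until it just stops; never lean on it or wrench it hard, and leave the other things on the bench where they are.

Things in the scene. Friction and masses are not known exactly. Their poses are not given: they have to be found in the camera images.
- cap_bar (a point): Grip point of the loose aluminium screw cap: round, 70 mm across, open side down, an upright bar on its flat top (12 mm thick, 52 long, 38 high). The point is on the cap's axis in the bar, 22 mm above the flat top, 16 mm below the bar's top, 52 mm above the cap's lower edge. x runs along the bar, z up; grip across y.
- cap: The same cap, 0.13 to 0.25 kg: origin at the centre of its lower edge, same axes, 68 mm high in all; skirt 26 mm deep, bore 64 mm. Three lugs inside the lower edge, 120 degrees apart, reach in to 26 mm from the axis. Once dropped in it sinks 4.9 mm per radian turned clockwise, about 1.1 to 1.5 rad to a hard stop; a backward turn of at most 1.75 rad finds the drop.
- mouth (a point): Centre of the top of the pot's filler neck, on its upright axis, 125 mm above the bench. The neck is 50 mm across (bevelled top edge), over its thread 61 mm, with a right-hand three-start thread whose starts lie 120 degrees apart at an unknown angle. It is rigid. Axes tell nothing of the thread.
- pot: The round dark steel grit pot, bolted to the bench by its 170 mm square foot; 144 mm across, shoulder 90 mm high, neck above. Origin under its centre. Heights of cap_bar over mouth: cap home against the stop 28 mm; just dropped into the thread 33 to 36; still riding on top of the thread 37 to 46 (there a clockwise turn jams, and small drops are false).
- kettle_lid: Bystander: round black iron kettle lid with a small round knob, 80 mm across, 38 mm high, loose. Origin under its centre. It may stand in either of the two places where the cap can be.
- kettle: Bystander: black iron kettle body with a short spout and raised dots, 165 mm across, 97 mm high. Origin under its centre.
- tin: Bystander: tin can, 80 mm across, 85 mm high. Origin under its centre.
- cup: Bystander: blue ceramic cup, 72 mm across, 70 mm high. Origin under its centre.
- collar: Bystander: flat rusty iron ring, 72 mm across, 14 mm high. Origin under its centre.
- brush: Bystander: brush lying on the bench, 200 mm long. Origin under its middle.
- hammer: Bystander: hammer with a wooden handle lying on the bench, about 250 mm long. Origin under its middle.

How it is judged:
On the way:
1. the cap has dropped into the thread, sitting level on the neck (z of cap_bar in the frame of mouth below 0.0362 m and horizontal distance between cap_bar and mouth below 0.006 m and angle between cap_bar's own z axis and vertical below 0.12 rad), for 0.1 s.
At the end, for the whole second after the job is handed in: The cap is screwed fully home on the filler neck: its bar point no more than 29.5 mm above the mouth's centre (home is about 28 mm), within 4 mm of its axis, upright within 0.06 rad, at rest and released (z of cap_bar in the frame of mouth below 0.0295 m and horizontal distance between cap_bar and mouth below 0.004 m and angle between cap_bar's own z axis and vertical below 0.06 rad and linear speed of cap below 0.01 m/s); the robot touches nothing.
It fails at once if cap pressed or wrenched against the pot with more than 50 N (contact force between cap and pot above 50 N).
It fails at once if a bystander was moved more than 30 mm (distance of any of kettle_lid, kettle, tin, cup, collar, brush, hammer from where it was at the start of the episode above 0.03 m).
It also fails if it takes over 64 s, if anything falls off the work surface, if the arm or the gripper's body presses on something with over 40 N, if the wrist force passes 120 N, or if a joint passes its speed limit or range.

## Working session

There is one attempt and no reset: what is moved stays moved. The work goes in short steps, Python scripts to look and compute and a shell command to move; the robot and the scene stay as the last step left them, time stands still between calls to the robot, and variables do not carry over. Pictures are saved under pics/ and viewed, at most 10 in all, crops included, and the job is handed in when it is done.

```bash
mkdir -p pics; python3 - <<'E'
from cell import env, optics
import cv2,numpy as np
for n in ("scene","top"):
    f=optics.grab_frame(n); cv2.imwrite(f"pics/{n}0.png",f["img"][:,:,::-1])
    print(n,f["mtx"].round(1).tolist(),np.round(f["xyz"],4),np.round(f["orientation"],4).tolist())
s=env.state(); print({k:np.round(v,3).tolist() for k,v in s.items()})
E
```

```text
scene [[506.4, 0.0, 321.9], [0.0, 506.4, 232.7], [0.0, 0.0, 1.0]] [1.1592 0.7196 1.022 ] [[-0.777, 0.4251, -0.4644], [0.6295, 0.5381, -0.5605], [0.0117, -0.7278, -0.6857]]
top [[489.7, 0.0, 316.9], [0.0, 489.7, 242.1], [0.0, 0.0, 1.0]] [0.4668 0.0092 1.3051] [[0.0165, -0.9964, 0.0829], [-0.9997, -0.0181, -0.0179], [0.0193, -0.0825, -0.9964]]
{'time_s': 0.1, 'joint_pos': [1.178, 0.053, 1.402, -0.0, 1.689, -0.07], 'dq': [0.002, -0.002, -0.003, -0.0, 0.001, -0.0], 'joint_torque': [0.001, -38.258, -36.099, -0.0, 0.005, 0.0], 'tcp_pos': [0.167, 0.498, 0.404], 'tcp_rot': [[-0.948, 0.317, -0.001], [0.317, 0.948, -0.001], [0.0, -0.001, -1.0]], 'wrist_force': [0.467, -1.104, 0.567], 'wrist_torque': [-0.051, -0.026, -0.028], 'grasp_force': 0.0, 'finger_gap': 0.085}
```

View pics/scene0.png

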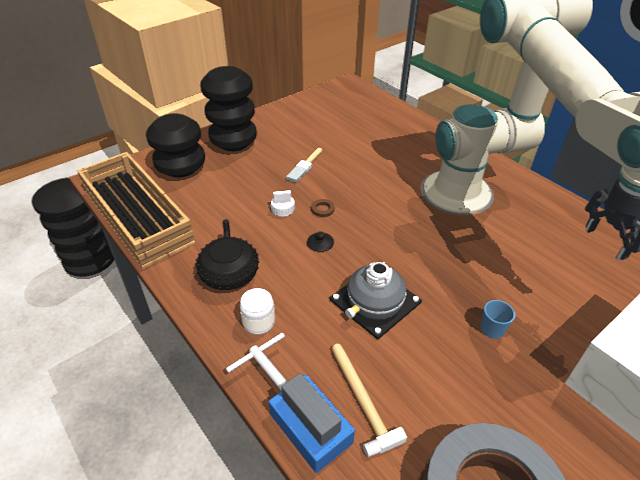

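View pics/top0.png

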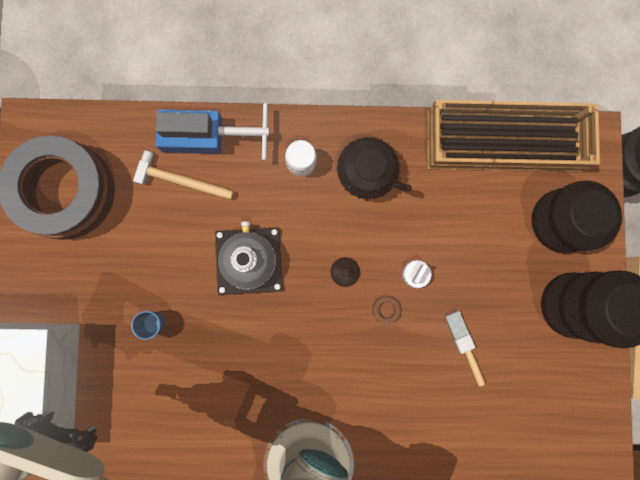

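The top view shows the cap at about (417,274), the pot's neck at (244,259) and the lid at (345,271). In the scene view the cap is at (283,203) and the neck at (379,270). Next I'll measure them.

```bash
cat > h.py <<'E'
from cell import env, optics
import cv2,numpy as np
def ray(f,u,v):
    d=np.array(f["orientation"])@np.linalg.solve(f["mtx"],[u,v,1.]); return np.array(f["xyz"]),d
def onz(f,u,v,z):
    o,d=ray(f,u,v); return o+d*(z-o[2])/d[2]
def proj(f,p):
    q=f["mtx"]@(np.array(f["orientation"]).T@(np.array(p)-f["xyz"])); return q[:2]/q[2]
def tri(a,ua,b,ub):
    A=[];r=[]
    for f,u in ((a,ua),(b,ub)):
        o,d=ray(f,*u); d/=np.linalg.norm(d); P=np.eye(3)-np.outer(d,d); A.append(P); r.append(P@o)
    return np.linalg.lstsq(np.vstack(A),np.hstack(r),rcond=None)[0]
def crop(f,c,h,s):
    u,v=c; return cv2.resize(f["img"][v-h:v+h,u-h:u+h,::-1],None,fx=s,fy=s,interpolation=cv2.INTER_CUBIC)
E
python3 - <<'E'
from h import *
t=optics.grab_frame("top"); s=optics.grab_frame("scene")
im=np.vstack([np.hstack([crop(t,(417,274),25,6),crop(t,(244,259),25,6)]),np.hstack([crop(s,(283,203),25,6),crop(s,(379,270),25,6)])])
cv2.imwrite("pics/c.png",im)
hsv=cv2.cvtColor(t["img"],cv2.COLOR_RGB2HSV)
for n,(u,v),z in (("cap",(417,274),.03),("neck",(244,259),.125)):
    for thr in (110,150):
        m=((hsv[:,:,1]<60)&(hsv[:,:,2]>thr)).astype(np.uint8); k=np.zeros_like(m); k[v-20:v+20,u-20:u+20]=1
        c=max(cv2.findContours(m*k,0,2)[0],key=cv2.contourArea); (a,b),r=cv2.minEnclosingCircle(c)
        print(n,thr,(a,b),r,onz(t,a,b,z).round(4), "r_m",r/489.7*(1.305-z))
E
```

```text
cap 110 (416.5, 274.0) 14.637381553649902 [ 0.4941 -0.275   0.03  ] r_m 0.03811039714295206
cap 150 (416.5517272949219, 274.0) 14.586140632629395 [ 0.4941 -0.2751  0.03  ] r_m 0.037976984493776754
neck 110 (241.78346252441406, 260.45904541015625) 24.28701400756836 [0.5174 0.1679 0.125 ] r_m 0.05852292531944183
neck 150 (242.89999389648438, 258.8399963378906) 13.20901870727539 [0.5214 0.1653 0.125 ] r_m 0.03182896074042262
```

View pics/c.png

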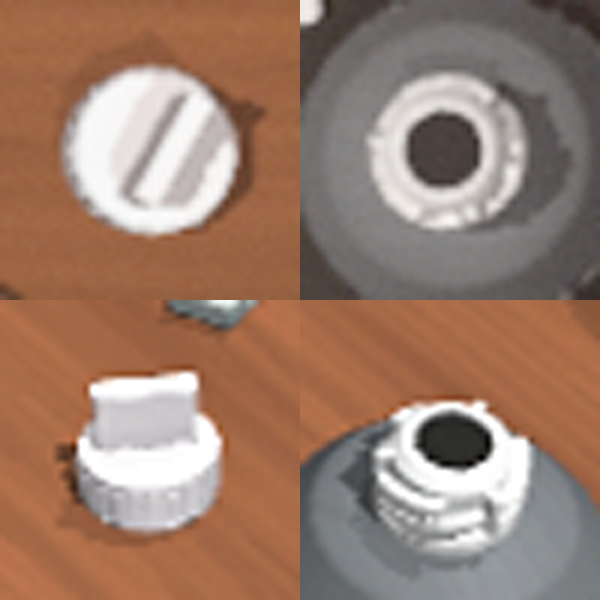

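The crop shows the bar's top in the top view running from about crop (200,95) to (148,200), with its ends at crop (92,387) and (197,377) in the scene view. The neck bore is at crop (444,149) in the top view and (455,440) in the scene view.

```bash
python3 - <<'E'
from h import *
t=optics.grab_frame("top"); s=optics.grab_frame("scene")
T=lambda x,y,c:(c[0]-25+x/6,c[1]-25+y/6)
b=T(174,147,(417,274)); bs=T(145,84,(283,203))
print("bar tri",tri(t,b,s,bs), onz(t,*b,.068),onz(s,*bs,.068))
p,q=[onz(t,*T(*e,(417,274)),.068) for e in ((200,95),(148,200))]; print("len,ang top",np.linalg.norm(p-q),np.arctan2(*(p-q)[[1,0]]))
p,q=[onz(s,*T(*e,(283,203)),.068) for e in ((92,87),(197,77))]; print("scene",np.linalg.norm(p-q),np.arctan2(*(p-q)[[1,0]]))
out=[]
for f,(u,v) in ((t,(243,259)),(s,(380,268))):
    g=cv2.cvtColor(f["img"],cv2.COLOR_RGB2GRAY); m=(g<110).astype(np.uint8)
    n,l,st,ce=cv2.connectedComponentsWithStats(m,connectivity=4); i=l[v,u]; print(st[i],ce[i]); out.append(ce[i])
print("mouth tri",tri(t,out[0],s,out[1]),[onz(f,*c,.125) for f,c in zip((t,s),out)])
# lower edge of cap: axis
print("cap flat", onz(t,416.5,274,.03))
E
```

```text
bar tri [ 0.49339902 -0.27745293  0.06456483] [ 0.49472251 -0.27797102  0.068     ] [ 0.49462094 -0.27230789  0.068     ]
len,ang top 0.049784795398095584 -0.45970586516620426
scene 0.05272580799689396 -0.5144083303679844
[237 253  12  12 118] [242.47457627 258.56779661]
[373 264  13   9  91] [379.25274725 268.06593407]
mouth tri [0.52137503 0.16723371 0.12377467] [array([0.52200258, 0.16636522, 0.125     ]), array([0.5215153, 0.1686462, 0.125    ])]
cap flat [ 0.49407806 -0.27499734  0.03      ]
```

```bash
R='x'; python3 -m creep '[{"tx":0.42,"ty":-1,"rz":-0.04},{"tx":0.42,"ty":-1,"rz":-0.04},{"tx":0.42,"ty":-1,"rz":-0.04},{"tx":0.42,"ty":-1,"rz":-0.04},{"tx":0.42,"ty":-1,"rz":-0.04},{"tx":0.42,"ty":-1,"rz":-0.04},{"tx":0.42,"ty":-1,"rz":-0.04},{"tx":0.42,"ty":-1,"rz":-0.04},{"tx":0.42,"ty":-1,"rz":-0.04},{"tx":0.42,"ty":-1,"rz":-0.04},{"tx":0.42,"ty":-1,"rz":-0.04},{"tx":0.42,"ty":-1,"rz":-0.04}]' 1
python3 -m creep '[{"tx":0.42,"ty":-1,"rz":-0.04},{"tx":0.42,"ty":-1,"rz":-0.04},{"tx":0.42,"ty":-1,"rz":-0.04},{"tx":0.42,"ty":-1,"rz":-0.04},{"tx":0.42,"ty":-1,"rz":-0.04},{"tx":0.42,"ty":-1,"rz":-0.04},{"tx":0.42,"ty":-1,"rz":-0.04},{"tx":0.42,"ty":-1,"rz":-0.04},{"tx":0.42,"ty":-1,"rz":-0.04},{"tx":0.42,"ty":-1,"rz":-0.04},{"tx":0.42,"ty":-1,"rz":-0.04},{"tx":0.42,"ty":-1,"rz":-0.04}]'
python3 -m creep '[{"tx":0.42,"ty":-1,"rz":-0.04},{"tx":0.42,"ty":-1,"rz":-0.04},{"tx":0.42,"ty":-1,"rz":-0.04},{"tx":0.42,"ty":-1,"rz":-0.04},{"tx":0.42,"ty":-1,"rz":-0.04},{"tx":0.42,"ty":-1,"rz":-0.04},{"tx":0.42,"ty":-1,"rz":-0.04},{"tx":0.42,"ty":-1,"rz":-0.04},{"tx":0.42,"ty":-1,"rz":-0.04},{"tx":0.42,"ty":-1,"rz":-0.04},{"tx":0.42,"ty":-1,"rz":-0.04},{"tx":0.42,"ty":-1,"rz":-0.04}]'
python3 -m creep '[{"tx":0.41,"ty":-0.89,"tz":-0.6},{"tx":0.41,"ty":-0.89,"tz":-0.9},{"tx":0.41,"ty":-0.89,"tz":-0.9},{"tz":-0.9},{"tz":-0.9},{"tz":-0.5},{}]'
```

```text
invalid input at $[0]: expected keys tx, ty, tz, rx, ry, rz
invalid input at $[0]: expected keys tx, ty, tz, rx, ry, rz
invalid input at $[0]: expected keys tx, ty, tz, rx, ry, rz
invalid input at $[0]: expected keys tx, ty, tz, rx, ry, rz
```

```bash
python3 -m creep '[{"tx":0.42,"ty":-1,"tz":0,"rx":0,"ry":0,"rz":-0.04},{"tx":0.42,"ty":-1,"tz":0,"rx":0,"ry":0,"rz":-0.04},{"tx":0.42,"ty":-1,"tz":0,"rx":0,"ry":0,"rz":-0.04},{"tx":0.42,"ty":-1,"tz":0,"rx":0,"ry":0,"rz":-0.04},{"tx":0.42,"ty":-1,"tz":0,"rx":0,"ry":0,"rz":-0.04},{"tx":0.42,"ty":-1,"tz":0,"rx":0,"ry":0,"rz":-0.04},{"tx":0.42,"ty":-1,"tz":0,"rx":0,"ry":0,"rz":-0.04},{"tx":0.42,"ty":-1,"tz":0,"rx":0,"ry":0,"rz":-0.04},{"tx":0.42,"ty":-1,"tz":0,"rx":0,"ry":0,"rz":-0.04},{"tx":0.42,"ty":-1,"tz":0,"rx":0,"ry":0,"rz":-0.04},{"tx":0.42,"ty":-1,"tz":0,"rx":0,"ry":0,"rz":-0.04},{"tx":0.42,"ty":-1,"tz":0,"rx":0,"ry":0,"rz":-0.04}]' 1
python3 -m creep '[{"tx":0.42,"ty":-1,"tz":0,"rx":0,"ry":0,"rz":-0.04},{"tx":0.42,"ty":-1,"tz":0,"rx":0,"ry":0,"rz":-0.04},{"tx":0.42,"ty":-1,"tz":0,"rx":0,"ry":0,"rz":-0.04},{"tx":0.42,"ty":-1,"tz":0,"rx":0,"ry":0,"rz":-0.04},{"tx":0.42,"ty":-1,"tz":0,"rx":0,"ry":0,"rz":-0.04},{"tx":0.42,"ty":-1,"tz":0,"rx":0,"ry":0,"rz":-0.04},{"tx":0.42,"ty":-1,"tz":0,"rx":0,"ry":0,"rz":-0.04},{"tx":0.42,"ty":-1,"tz":0,"rx":0,"ry":0,"rz":-0.04},{"tx":0.42,"ty":-1,"tz":0,"rx":0,"ry":0,"rz":-0.04},{"tx":0.42,"ty":-1,"tz":0,"rx":0,"ry":0,"rz":-0.04},{"tx":0.42,"ty":-1,"tz":0,"rx":0,"ry":0,"rz":-0.04},{"tx":0.42,"ty":-1,"tz":0,"rx":0,"ry":0,"rz":-0.04}]'
```

```text
time_s: 1.8
tcp_pos: [0.2675, 0.2572, 0.4048]
tcp_rot: [[-0.931, 0.365, 0.0], [0.365, 0.931, 0.0], [-0.0, 0.0, -1.0]]
wrist_force: [-0.3, 0.1, -0.3]
finger_gap: 0.0854
grasp_force: 0.0
time_s: 3.3
tcp_pos: [0.3683, 0.0172, 0.4048]
tcp_rot: [[-0.912, 0.411, 0.0], [0.411, 0.912, 0.0], [-0.0, 0.0, -1.0]]
wrist_force: [-0.4, 0.2, -0.2]
finger_gap: 0.0854
grasp_force: 0.0
```

```bash
python3 -m creep '[{"tx":0.42,"ty":-1,"tz":0,"rx":0,"ry":0,"rz":-0.045},{"tx":0.42,"ty":-1,"tz":0,"rx":0,"ry":0,"rz":-0.045},{"tx":0.42,"ty":-1,"tz":0,"rx":0,"ry":0,"rz":-0.045},{"tx":0.42,"ty":-1,"tz":0,"rx":0,"ry":0,"rz":-0.045},{"tx":0.42,"ty":-1,"tz":0,"rx":0,"ry":0,"rz":-0.045},{"tx":0.42,"ty":-1,"tz":0,"rx":0,"ry":0,"rz":-0.045},{"tx":0.42,"ty":-1,"tz":0,"rx":0,"ry":0,"rz":-0.045},{"tx":0.42,"ty":-1,"tz":0,"rx":0,"ry":0,"rz":-0.045},{"tx":0.42,"ty":-1,"tz":0,"rx":0,"ry":0,"rz":-0.045},{"tx":0.42,"ty":-1,"tz":0,"rx":0,"ry":0,"rz":-0.045},{"tx":0.42,"ty":-1,"tz":0,"rx":0,"ry":0,"rz":-0.045},{"tx":0.42,"ty":-1,"tz":0,"rx":0,"ry":0,"rz":-0.045}]'
python3 -m creep '[{"tx":0.42,"ty":-0.88,"tz":-1,"rx":0,"ry":0,"rz":0},{"tx":0.42,"ty":-0.88,"tz":-1,"rx":0,"ry":0,"rz":0},{"tx":0.42,"ty":-0.88,"tz":-1,"rx":0,"ry":0,"rz":0},{"tx":0,"ty":0,"tz":-1,"rx":0,"ry":0,"rz":0},{"tx":0,"ty":0,"tz":-1,"rx":0,"ry":0,"rz":0},{"tx":0,"ty":0,"tz":-0.5,"rx":0,"ry":0,"rz":0},{"tx":0,"ty":0,"tz":0,"rx":0,"ry":0,"rz":0}]'
python3 - <<'E'
from h import *
t=optics.grab_frame("top"); s=optics.grab_frame("scene"); p=env.state()["tcp_pos"]
print(p,env.state()["joint_pos"])
for n,f,c in (("t",t,(417,274)),("s",s,(283,190))):
    i=crop(f,c,50,6); h=c
    for z in (.052,.068): 
        q=(proj(f,[.4943,-.2755,z])-np.array(c)+50)*6; cv2.circle(i,tuple(int(v) for v in q),3,(0,0,255),-1)
    cv2.imwrite(f"pics/g{n}.png",i)
E
```

```text
time_s: 4.8
tcp_pos: [0.4691, -0.2228, 0.4046]
tcp_rot: [[-0.887, 0.462, -0.0], [0.462, 0.887, 0.0], [0.0, 0.0, -1.0]]
wrist_force: [0.2, 0.8, 0.2]
finger_gap: 0.0852
grasp_force: 0.0
time_s: 5.68
tcp_pos: [0.4941, -0.2748, 0.2942]
tcp_rot: [[-0.887, 0.462, -0.001], [0.462, 0.887, 0.001], [0.001, 0.0, -1.0]]
wrist_force: [-0.3, -0.1, -1.0]
finger_gap: 0.0861
grasp_force: 0.0
[ 0.49427058 -0.27498426  0.29564289] [-5.72998060e-01  2.25307005e-01  1.43006929e+00  6.59258947e-05
  1.48490602e+00 -1.66395438e+00]
```

View pics/gs.png

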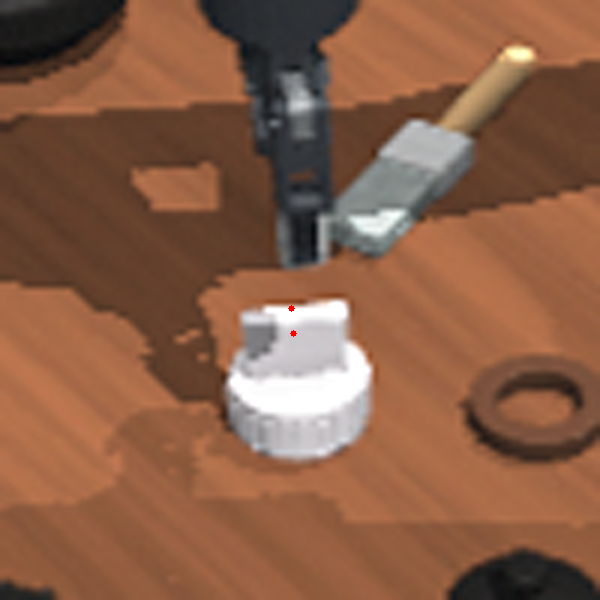

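The bar lies squarely under the fingers: the projected axis is at (291,308) and the bar's top centre at about (294,308). I'll descend and grip.

```bash
python3 -m creep '[{"tx":0,"ty":0,"tz":-0.9,"rx":0,"ry":0,"rz":0},{"tx":0,"ty":0,"tz":-0.9,"rx":0,"ry":0,"rz":0},{"tx":0,"ty":0,"tz":-0.9,"rx":0,"ry":0,"rz":0},{"tx":0,"ty":0,"tz":-0.8,"rx":0,"ry":0,"rz":0},{"tx":0,"ty":0,"tz":-0.5,"rx":0,"ry":0,"rz":0},{"tx":0,"ty":0,"tz":-0.3,"rx":0,"ry":0,"rz":0},{"tx":0,"ty":0,"tz":0,"rx":0,"ry":0,"rz":0}]'
python3 -m creep '[{"tx":0,"ty":0,"tz":0,"rx":0,"ry":0,"rz":0},{"tx":0,"ty":0,"tz":0,"rx":0,"ry":0,"rz":0},{"tx":0,"ty":0,"tz":0,"rx":0,"ry":0,"rz":0},{"tx":0,"ty":0,"tz":0,"rx":0,"ry":0,"rz":0},{"tx":0,"ty":0,"tz":0,"rx":0,"ry":0,"rz":0},{"tx":0,"ty":0,"tz":0,"rx":0,"ry":0,"rz":0},{"tx":0,"ty":0,"tz":0,"rx":0,"ry":0,"rz":0},{"tx":0,"ty":0,"tz":0,"rx":0,"ry":0,"rz":0}]' -1
python3 -c '
from h import *
s=env.state();print(s["tcp_pos"],s["wrist_force"],s["finger_gap"])'
```

```text
time_s: 6.65
tcp_pos: [0.4941, -0.2749, 0.2086]
tcp_rot: [[-0.887, 0.462, -0.0], [0.462, 0.887, 0.0], [0.0, 0.0, -1.0]]
wrist_force: [-0.1, -0.3, -0.4]
finger_gap: 0.0854
grasp_force: 0.0
time_s: 7.65
tcp_pos: [0.4942, -0.275, 0.209]
tcp_rot: [[-0.887, 0.462, 0.001], [0.462, 0.887, -0.0], [-0.001, -0.0, -1.0]]
wrist_force: [0.1, -1.3, 2.9]
finger_gap: 0.0113
grasp_force: 59.1
[ 0.4942187  -0.27502575  0.20904263] [ 0.14394563 -1.34803962  2.92537393] 0.011297380004213556
```

```bash
python3 -m creep '[{"tx":0,"ty":0,"tz":0.6,"rx":0,"ry":0,"rz":0},{"tx":0,"ty":0,"tz":1,"rx":0,"ry":0,"rz":0},{"tx":0,"ty":0,"tz":1,"rx":0,"ry":0,"rz":0},{"tx":0.06,"ty":1,"tz":0.6,"rx":0,"ry":0,"rz":-0.4},{"tx":0.06,"ty":1,"tz":0.6,"rx":0,"ry":0,"rz":-0.4},{"tx":0.06,"ty":1,"tz":0.6,"rx":0,"ry":0,"rz":-0.4},{"tx":0.06,"ty":1,"tz":0.6,"rx":0,"ry":0,"rz":-0.4},{"tx":0.06,"ty":1,"tz":0.6,"rx":0,"ry":0,"rz":-0.4},{"tx":0.06,"ty":1,"tz":0.6,"rx":0,"ry":0,"rz":-0.4},{"tx":0.06,"ty":1,"tz":0.6,"rx":0,"ry":0,"rz":-0.4},{"tx":0.06,"ty":1,"tz":0.6,"rx":0,"ry":0,"rz":-0.4},{"tx":0.06,"ty":1,"tz":0.6,"rx":0,"ry":0,"rz":-0.4}]'
python3 -m creep '[{"tx":0.06,"ty":1,"tz":0,"rx":0,"ry":0,"rz":-0.4},{"tx":0.06,"ty":1,"tz":0,"rx":0,"ry":0,"rz":-0.4},{"tx":0.06,"ty":1,"tz":0,"rx":0,"ry":0,"rz":-0.4},{"tx":0.06,"ty":1,"tz":0,"rx":0,"ry":0,"rz":-0.4},{"tx":0.06,"ty":1,"tz":0,"rx":0,"ry":0,"rz":-0.4},{"tx":0.06,"ty":1,"tz":0,"rx":0,"ry":0,"rz":-0.4},{"tx":0.06,"ty":1,"tz":0,"rx":0,"ry":0,"rz":-0.4},{"tx":0.06,"ty":1,"tz":0,"rx":0,"ry":0,"rz":-0.4},{"tx":0.06,"ty":1,"tz":0,"rx":0,"ry":0,"rz":-0.4},{"tx":0.06,"ty":1,"tz":0,"rx":0,"ry":0,"rz":-0.4},{"tx":0.06,"ty":1,"tz":0,"rx":0,"ry":0,"rz":-0.4},{"tx":0.06,"ty":1,"tz":0,"rx":0,"ry":0,"rz":-0.4}]'
python3 -m creep '[{"tx":0.1,"ty":0.6,"tz":0,"rx":0,"ry":0,"rz":0},{"tx":0,"ty":0.5,"tz":0,"rx":0,"ry":0,"rz":0},{"tx":0,"ty":0,"tz":0,"rx":0,"ry":0,"rz":0}]'
python3 - <<'E'
from h import *
s=optics.grab_frame("scene");t=optics.grab_frame("top"); st=env.state(); p=st["tcp_pos"]; print(p,st["joint_pos"],st["wrist_force"],st["finger_gap"])
c=tuple(int(v) for v in proj(s,[p[0],p[1],.16])); i=crop(s,c,55,6)[:600]
for q0 in ([p[0],p[1],p[2]-.207],[p[0],p[1],p[2]-.155],[.5217,.167,.125],[.5217,.167,.159]):
    q=(proj(s,q0)-np.array(c)+55)*6; print(q); cv2.circle(i,tuple(int(v) for v in q),3,(0,0,255),-1)
cv2.imwrite("pics/p1.png",i)
E
```

```text
time_s: 9.15
tcp_pos: [0.5046, -0.0941, 0.369]
tcp_rot: [[-0.654, 0.757, -0.001], [0.757, 0.654, 0.001], [0.001, -0.0, -1.0]]
wrist_force: [0.2, 0.5, -2.3]
finger_gap: 0.0113
grasp_force: 58.4
time_s: 10.65
tcp_pos: [0.519, 0.1458, 0.3685]
tcp_rot: [[-0.209, 0.978, -0.001], [0.978, 0.209, -0.0], [0.0, -0.001, -1.0]]
wrist_force: [0.6, 0.4, -2.9]
finger_gap: 0.0109
grasp_force: 58.4
time_s: 11.02
tcp_pos: [0.5213, 0.1674, 0.3686]
tcp_rot: [[-0.211, 0.978, -0.0], [0.978, 0.211, -0.0], [-0.0, -0.0, -1.0]]
wrist_force: [0.4, -0.4, -2.7]
finger_gap: 0.0114
grasp_force: 58.5
[0.52132184 0.16678809 0.36868224] [ 2.42220114e-01  1.28259961e-01  1.39144202e+00 -2.27583945e-04
  1.62209350e+00  3.08957875e-02] [-0.01293405  0.56277183 -1.8603578 ] 0.011174465161870857
[330.92728719 330.08938154]
[343.25881838 235.47997044]
[322.34452018 394.24059683]
[329.98990552 335.55098278]
```

View pics/p1.png

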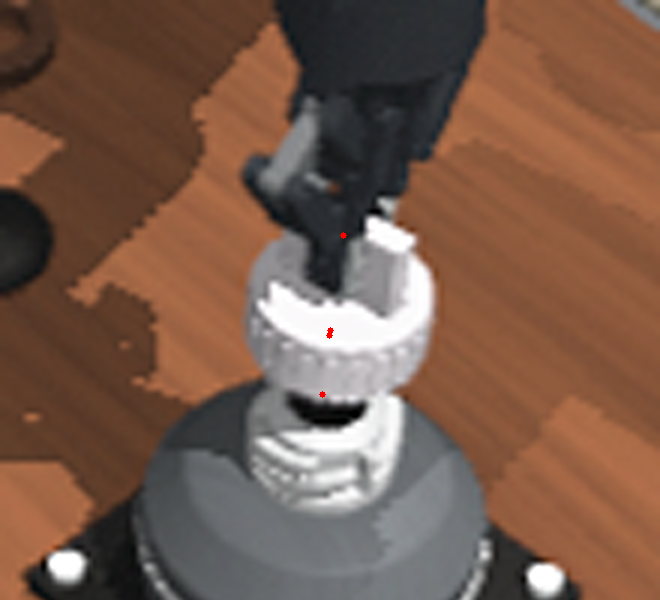

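The cap hangs level over the neck. Its skirt spans x 246–434 (centre 340) and the neck spans 246–405 (centre 325); allowing for the slant of the axis they agree within about 1 mm. I'll lower it gently.

```bash
python3 -m creep '[{"tx":0,"ty":0,"tz":-0.8,"rx":0,"ry":0,"rz":0},{"tx":0,"ty":0,"tz":-0.8,"rx":0,"ry":0,"rz":0},{"tx":0,"ty":0,"tz":0,"rx":0,"ry":0,"rz":0}]'
for i in 1; do python3 -m creep '[{"tx":0,"ty":0,"tz":-0.1,"rx":0,"ry":0,"rz":0},{"tx":0,"ty":0,"tz":-0.1,"rx":0,"ry":0,"rz":0}]'; python3 -m creep '[{"tx":0,"ty":0,"tz":-0.1,"rx":0,"ry":0,"rz":0},{"tx":0,"ty":0,"tz":0,"rx":0,"ry":0,"rz":0}]'; done
```

```text
time_s: 11.5
tcp_pos: [0.521, 0.1668, 0.334]
tcp_rot: [[-0.209, 0.978, -0.005], [0.978, 0.209, -0.001], [-0.0, -0.005, -1.0]]
wrist_force: [0.2, 0.3, -2.4]
finger_gap: 0.0115
grasp_force: 58.5
time_s: 11.75
tcp_pos: [0.5214, 0.1671, 0.3332]
tcp_rot: [[-0.21, 0.978, 0.001], [0.978, 0.21, 0.0], [0.0, 0.001, -1.0]]
wrist_force: [0.2, 0.4, -2.1]
finger_gap: 0.0109
grasp_force: 58.5
time_s: 12.0
tcp_pos: [0.5213, 0.1671, 0.3307]
tcp_rot: [[-0.21, 0.978, 0.0], [0.978, 0.21, 0.0], [0.0, 0.0, -1.0]]
wrist_force: [-0.3, -0.0, -2.5]
finger_gap: 0.0114
grasp_force: 58.5
```

```bash
python3 - <<'E'
from h import *
im=[]
for n in("scene","top"):
    f=optics.grab_frame(n); c=tuple(int(v) for v in proj(f,[.5217,.167,.135])); im.append(crop(f,c,25,7)) 
cv2.imwrite("pics/p2.png",np.hstack(im))
s=env.state();print(s["tcp_pos"],s["wrist_force"],s["wrist_torque"])
E
```

```text
[0.52132661 0.1671093  0.33084143] [-0.22474872  0.04090497 -2.10957034] [ 0.04561996 -0.01233748 -0.01640238]
```

View pics/p2.png

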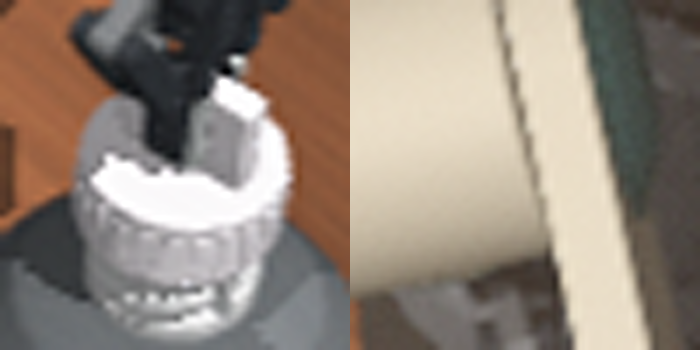

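In the scene view the skirt (centre x 183) sits over the neck (centre 171), which is in line once the slant is allowed for. The top view is blocked by the arm. I'll keep lowering.

```bash
python3 -m creep '[{"tx":0,"ty":0,"tz":-0.1,"rx":0,"ry":0,"rz":0},{"tx":0,"ty":0,"tz":-0.05,"rx":0,"ry":0,"rz":0}]' | sed -n '1,4p'; python3 -m creep '[{"tx":0,"ty":0,"tz":-0.05,"rx":0,"ry":0,"rz":0},{"tx":0,"ty":0,"tz":-0.05,"rx":0,"ry":0,"rz":0}]'| sed -n '1,4p'
```

```text
time_s: 12.35
tcp_pos: [0.5213, 0.1671, 0.3276]
tcp_rot: [[-0.21, 0.978, -0.0], [0.978, 0.21, -0.0], [0.0, -0.0, -1.0]]
wrist_force: [-0.4, 0.9, -2.5]
time_s: 12.6
tcp_pos: [0.5213, 0.1671, 0.3256]
tcp_rot: [[-0.21, 0.978, 0.0], [0.978, 0.21, 0.0], [0.0, 0.0, -1.0]]
wrist_force: [0.2, 0.2, -1.8]
```

```bash
python3 -m creep '[{"tx":0,"ty":0,"tz":-0.05,"rx":0,"ry":0,"rz":0},{"tx":0,"ty":0,"tz":-0.05,"rx":0,"ry":0,"rz":0}]' | sed -n '1,4p'; python3 -m creep '[{"tx":0,"ty":0,"tz":-0.05,"rx":0,"ry":0,"rz":0}]'| sed -n '1,4p'; python3 -m creep '[{"tx":0,"ty":0,"tz":-0.05,"rx":0,"ry":0,"rz":0}]'| sed -n '1,4p'
```

```text
time_s: 12.85
tcp_pos: [0.5214, 0.1671, 0.3246]
tcp_rot: [[-0.21, 0.978, 0.001], [0.978, 0.21, 0.0], [-0.0, 0.001, -1.0]]
wrist_force: [-4.0, -1.2, 5.6]
time_s: 12.98
tcp_pos: [0.5213, 0.1671, 0.3245]
tcp_rot: [[-0.21, 0.978, 0.002], [0.978, 0.21, 0.0], [-0.0, 0.002, -1.0]]
wrist_force: [-4.6, -1.8, 10.8]
time_s: 13.1
tcp_pos: [0.5213, 0.1671, 0.3245]
tcp_rot: [[-0.21, 0.978, 0.002], [0.978, 0.21, 0.0], [-0.0, 0.002, -1.0]]
wrist_force: [-7.5, -2.3, 16.6]
```

```bash
python3 -m creep '[{"tx":-0.05,"ty":-0.01,"tz":0.05,"rx":0,"ry":0,"rz":0}]' | sed -n '1,4p'; python3 -m creep '[{"tx":-0.05,"ty":-0.01,"tz":0,"rx":0,"ry":0,"rz":0}]'| sed -n '1,4p'
```

```text
time_s: 13.22
tcp_pos: [0.5206, 0.1669, 0.3247]
tcp_rot: [[-0.21, 0.978, 0.004], [0.978, 0.21, 0.001], [0.0, 0.004, -1.0]]
wrist_force: [2.3, 1.1, 2.8]
time_s: 13.35
tcp_pos: [0.5199, 0.1668, 0.3247]
tcp_rot: [[-0.21, 0.978, 0.006], [0.978, 0.21, 0.001], [0.0, 0.006, -1.0]]
wrist_force: [4.5, 0.5, 6.1]
```

```bash
python3 -m creep '[{"tx":0.03,"ty":0,"tz":-0.04,"rx":0,"ry":0,"rz":0.3},{"tx":0,"ty":0,"tz":0,"rx":0,"ry":0,"rz":0.5},{"tx":0,"ty":0,"tz":0,"rx":0,"ry":0,"rz":0.5}]' | sed -n '1,4p'; python3 -m creep '[{"tx":0,"ty":0,"tz":0,"rx":0,"ry":0,"rz":0.5},{"tx":0,"ty":0,"tz":0,"rx":0,"ry":0,"rz":0.5},{"tx":0,"ty":0,"tz":0,"rx":0,"ry":0,"rz":0.5}]'| sed -n '1,4p'
```

```text
time_s: 13.72
tcp_pos: [0.5206, 0.1664, 0.3241]
tcp_rot: [[-0.341, 0.94, 0.006], [0.94, 0.341, 0.0], [-0.002, 0.006, -1.0]]
wrist_force: [2.4, -2.1, 6.1]
time_s: 14.1
tcp_pos: [0.5201, 0.1668, 0.3217]
tcp_rot: [[-0.485, 0.875, 0.001], [0.875, 0.485, 0.001], [0.0, 0.002, -1.0]]
wrist_force: [3.0, 1.5, -2.4]
```

```bash
python3 -m creep '[{"tx":0.01,"ty":0,"tz":-0.05,"rx":0,"ry":0,"rz":0},{"tx":0,"ty":0,"tz":-0.05,"rx":0,"ry":0,"rz":0}]' | sed -n '1,4p'; python3 -m creep '[{"tx":0,"ty":0,"tz":-0.05,"rx":0,"ry":0,"rz":0}]'| sed -n '1,4p'; 
```

```text
time_s: 14.35
tcp_pos: [0.5201, 0.1669, 0.3198]
tcp_rot: [[-0.483, 0.876, 0.0], [0.876, 0.483, 0.001], [0.0, 0.001, -1.0]]
wrist_force: [1.6, 1.8, -1.6]
time_s: 14.48
tcp_pos: [0.5201, 0.1669, 0.319]
tcp_rot: [[-0.483, 0.876, 0.001], [0.876, 0.483, 0.001], [0.0, 0.001, -1.0]]
wrist_force: [1.4, 2.6, -0.7]
```

```bash
python3 -m creep '[{"tx":0,"ty":0,"tz":-0.05,"rx":0,"ry":0,"rz":0}]' | sed -n '1,4p'; python3 -m creep '[{"tx":0,"ty":0,"tz":-0.05,"rx":0,"ry":0,"rz":0}]'| sed -n '1,4p'; 
```

```text
time_s: 14.6
tcp_pos: [0.5201, 0.1669, 0.318]
tcp_rot: [[-0.483, 0.875, 0.001], [0.875, 0.483, 0.001], [0.0, 0.001, -1.0]]
wrist_force: [1.9, 2.4, -0.9]
time_s: 14.72
tcp_pos: [0.5202, 0.1668, 0.3171]
tcp_rot: [[-0.483, 0.875, 0.001], [0.875, 0.483, 0.0], [0.0, 0.001, -1.0]]
wrist_force: [1.2, 3.1, -0.9]
```

```bash
python3 -m creep '[{"tx":0,"ty":0,"tz":-0.05,"rx":0,"ry":0,"rz":0}]' | sed -n '1,4p'; python3 -m creep '[{"tx":0,"ty":0,"tz":-0.05,"rx":0,"ry":0,"rz":0}]'| sed -n '1,4p'; 
```

```text
time_s: 14.85
tcp_pos: [0.5202, 0.1668, 0.3167]
tcp_rot: [[-0.483, 0.875, 0.001], [0.875, 0.483, 0.001], [-0.0, 0.001, -1.0]]
wrist_force: [0.0, 2.4, 6.2]
time_s: 14.98
tcp_pos: [0.5202, 0.1668, 0.3167]
tcp_rot: [[-0.483, 0.875, 0.002], [0.875, 0.483, 0.001], [-0.0, 0.002, -1.0]]
wrist_force: [-1.5, 1.8, 12.0]
```

The cap seats at about 34.7 mm, so it has dropped into the thread. Now I'll turn it clockwise, following the pitch.

```bash
python3 -m creep '[{"tx":0,"ty":0,"tz":0.03,"rx":0,"ry":0,"rz":-0.3},{"tx":0,"ty":0,"tz":-0.013,"rx":0,"ry":0,"rz":-0.5},{"tx":0,"ty":0,"tz":-0.013,"rx":0,"ry":0,"rz":-0.5}]' | sed -n '1,4p'; python3 -m creep '[{"tx":0,"ty":0,"tz":-0.013,"rx":0,"ry":0,"rz":-0.5},{"tx":0,"ty":0,"tz":-0.013,"rx":0,"ry":0,"rz":-0.5},{"tx":0,"ty":0,"tz":-0.013,"rx":0,"ry":0,"rz":-0.5}]'| sed -n '1,4p';python3 -c '
from h import *
s=env.state();print(s["wrist_torque"],s["joint_pos"][5])'
```

```text
time_s: 15.35
tcp_pos: [0.5201, 0.1669, 0.316]
tcp_rot: [[-0.359, 0.933, 0.001], [0.933, 0.359, 0.001], [0.0, 0.001, -1.0]]
wrist_force: [0.2, 3.1, 6.1]
time_s: 15.72
tcp_pos: [0.5202, 0.1669, 0.3153]
tcp_rot: [[-0.208, 0.978, 0.002], [0.978, 0.208, 0.001], [0.0, 0.002, -1.0]]
wrist_force: [0.3, 2.4, 5.0]
[0.69773238 0.0019038  0.20711398] 0.032955026314989096
```

```bash
for k in 1; do python3 -m creep '[{"tx":0,"ty":0,"tz":-0.013,"rx":0,"ry":0,"rz":-0.5},{"tx":0,"ty":0,"tz":-0.013,"rx":0,"ry":0,"rz":-0.5},{"tx":0,"ty":0,"tz":-0.013,"rx":0,"ry":0,"rz":-0.5},{"tx":0,"ty":0,"tz":-0.013,"rx":0,"ry":0,"rz":-0.5},{"tx":0,"ty":0,"tz":-0.013,"rx":0,"ry":0,"rz":-0.5},{"tx":0,"ty":0,"tz":-0.013,"rx":0,"ry":0,"rz":-0.5}]' | sed -n '1,4p'; done;python3 -c '
from h import *
s=env.state();print(s["wrist_torque"],s["joint_pos"][5])'; python3 -m creep '[{"tx":0,"ty":0,"tz":-0.013,"rx":0,"ry":0,"rz":-0.5},{"tx":0,"ty":0,"tz":-0.013,"rx":0,"ry":0,"rz":-0.5},{"tx":0,"ty":0,"tz":-0.013,"rx":0,"ry":0,"rz":-0.5},{"tx":0,"ty":0,"tz":-0.013,"rx":0,"ry":0,"rz":-0.5}]'| sed -n '1,4p';python3 -c '
from h import *
s=env.state();print(s["wrist_torque"],s["joint_pos"][5])'
```

```text
time_s: 16.48
tcp_pos: [0.5203, 0.1667, 0.3138]
tcp_rot: [[0.104, 0.995, 0.002], [0.995, -0.104, 0.0], [0.001, 0.002, -1.0]]
wrist_force: [1.1, 2.4, 5.8]
[ 0.61888094 -0.11341805  0.18566149] 0.34714974114865144
time_s: 16.98
tcp_pos: [0.5203, 0.1667, 0.3128]
tcp_rot: [[0.309, 0.951, 0.002], [0.951, -0.309, 0.0], [0.001, 0.002, -1.0]]
wrist_force: [0.8, 2.2, 6.2]
[ 0.59498041 -0.13381323  0.19085679] 0.556586298820798
```

```bash
T='from h import *
s=env.state();print(s["wrist_torque"][2],s["tcp_pos"],s["wrist_force"])'
python3 -m creep '[{"tx":0,"ty":0,"tz":-0.013,"rx":0,"ry":0,"rz":-0.5},{"tx":0,"ty":0,"tz":-0.013,"rx":0,"ry":0,"rz":-0.5},{"tx":0,"ty":0,"tz":-0.013,"rx":0,"ry":0,"rz":-0.5},{"tx":0,"ty":0,"tz":-0.013,"rx":0,"ry":0,"rz":-0.5}]' >/dev/null; python3 -c "$T"; python3 -m creep '[{"tx":0,"ty":0,"tz":-0.01,"rx":0,"ry":0,"rz":-0.4},{"tx":0,"ty":0,"tz":-0.01,"rx":0,"ry":0,"rz":-0.4}]' >/dev/null; python3 -c "$T"
```

```text
0.13960435059803655 [0.52029859 0.16667817 0.3117771 ] [1.07798004 2.44478328 5.5281025 ]
0.1891517307033758 [0.5202886  0.16673074 0.31135394] [1.34319758 2.88437475 6.10437511]
```

```bash
T='from h import *
s=env.state();print(s["wrist_torque"][2],s["tcp_pos"],s["wrist_force"],s["tcp_rot"][0][0])'
python3 -m creep '[{"tx":0,"ty":0,"tz":-0.01,"rx":0,"ry":0,"rz":-0.4},{"tx":0,"ty":0,"tz":-0.01,"rx":0,"ry":0,"rz":-0.4}]' >/dev/null; python3 -c "$T";  python3 -m creep '[{"tx":0,"ty":0,"tz":-0.01,"rx":0,"ry":0,"rz":-0.4}]' >/dev/null; python3 -c "$T"
```

```text
0.12577376084203015 [0.52025861 0.16667671 0.31091525] [0.04981135 2.20968216 5.72408662] 0.6371241011467964
0.16963054596253263 [0.52026022 0.16670675 0.31072443] [0.11513181 1.85778085 5.48005562] 0.6688065627193857
```

```bash
T='from h import *
s=env.state();print(s["wrist_torque"][2],s["tcp_pos"],s["wrist_force"],s["tcp_rot"][0][0])'
python3 -m creep '[{"tx":0,"ty":0,"tz":-0.01,"rx":0,"ry":0,"rz":-0.4}]' >/dev/null; python3 -c "$T";  python3 -m creep '[{"tx":0,"ty":0,"tz":-0.01,"rx":0,"ry":0,"rz":-0.4}]' >/dev/null; python3 -c "$T"
```

```text
0.17866416484854164 [0.52026762 0.16673933 0.31051719] [0.41705152 3.1568983  5.43308175] 0.6992981719211363
0.1178593517076538 [0.5202639  0.16678826 0.31030654] [1.01374998 3.36089288 6.02597711] 0.7285898501260678
```

```bash
T='from h import *
s=env.state();print(s["wrist_torque"][2],s["tcp_pos"],s["wrist_force"],s["tcp_rot"][0][0])'
python3 -m creep '[{"tx":0,"ty":0,"tz":-0.01,"rx":0,"ry":0,"rz":-0.4}]' >/dev/null; python3 -c "$T";  python3 -m creep '[{"tx":0,"ty":0,"tz":-0.01,"rx":0,"ry":0,"rz":-0.4}]' >/dev/null; python3 -c "$T"
```

```text
0.15012068982954968 [0.52025903 0.16679473 0.31009412] [0.69980196 3.23467276 4.82197767] 0.7566417061438614
0.22192666227809812 [0.52031046 0.16695608 0.30995782] [2.37382145 5.48434969 4.66484622] 0.783205805846111
```

Lateral force is beginning to rise, so the stop may be near; I'll take smaller steps.

```bash
T='from h import *
s=env.state();print(s["wrist_torque"][2],s["tcp_pos"],s["wrist_force"],s["tcp_rot"][0][0])'
python3 -m creep '[{"tx":0,"ty":0,"tz":-0.004,"rx":0,"ry":0,"rz":-0.2}]' >/dev/null; python3 -c "$T";  python3 -m creep '[{"tx":0,"ty":0,"tz":-0.004,"rx":0,"ry":0,"rz":-0.2}]' >/dev/null; python3 -c "$T"
```

```text
0.4794794369306507 [0.5203712  0.16713842 0.30987036] [2.45371968 6.16980465 4.04771883] 0.7955075285508963
0.8765768528958858 [0.52040206 0.16723298 0.30986901] [2.54516161 5.49014549 3.36077894] 0.8074489829708357
```

The torque is climbing (0.15 → 0.88 N·m) and z has stopped sinking at about 27.9 mm, so the cap is home. I'll relax the torque, open and withdraw.

```bash
python3 -m creep '[{"tx":0,"ty":0,"tz":0,"rx":0,"ry":0,"rz":0.15},{"tx":0,"ty":0,"tz":0.03,"rx":0,"ry":0,"rz":0}]' | tail -3; python3 -m creep '[{"tx":0,"ty":0,"tz":0,"rx":0,"ry":0,"rz":0},{"tx":0,"ty":0,"tz":0,"rx":0,"ry":0,"rz":0},{"tx":0,"ty":0,"tz":0,"rx":0,"ry":0,"rz":0},{"tx":0,"ty":0,"tz":0,"rx":0,"ry":0,"rz":0},{"tx":0,"ty":0,"tz":0,"rx":0,"ry":0,"rz":0},{"tx":0,"ty":0,"tz":0,"rx":0,"ry":0,"rz":0},{"tx":0,"ty":0,"tz":0.1,"rx":0,"ry":0,"rz":0},{"tx":0,"ty":0,"tz":0.5,"rx":0,"ry":0,"rz":0},{"tx":0,"ty":0,"tz":1,"rx":0,"ry":0,"rz":0},{"tx":0,"ty":0,"tz":1,"rx":0,"ry":0,"rz":0},{"tx":0,"ty":0,"tz":1,"rx":0,"ry":0,"rz":0},{"tx":0,"ty":0,"tz":0.5,"rx":0,"ry":0,"rz":0}]' 1
python3 - <<'E'
from h import *
f=optics.grab_frame("scene"); c=tuple(int(v) for v in proj(f,[.5205,.167,.135])); i=crop(f,c,45,6)
for z in (.153,.169): 
    q=(proj(f,[.5205,.167,z])-np.array(c)+45)*6; cv2.circle(i,tuple(int(v) for v in q),3,(0,0,255),-1)
cv2.imwrite("pics/e.png",i)
E
```

```text
wrist_force: [3.0, 6.1, 0.1]
finger_gap: 0.011
grasp_force: 59.1
time_s: 20.6
tcp_pos: [0.5201, 0.1667, 0.3932]
tcp_rot: [[0.799, 0.602, 0.003], [0.602, -0.799, 0.001], [0.002, 0.001, -1.0]]
wrist_force: [0.4, 0.6, 0.4]
finger_gap: 0.0854
grasp_force: 0.0
```

View pics/e.png

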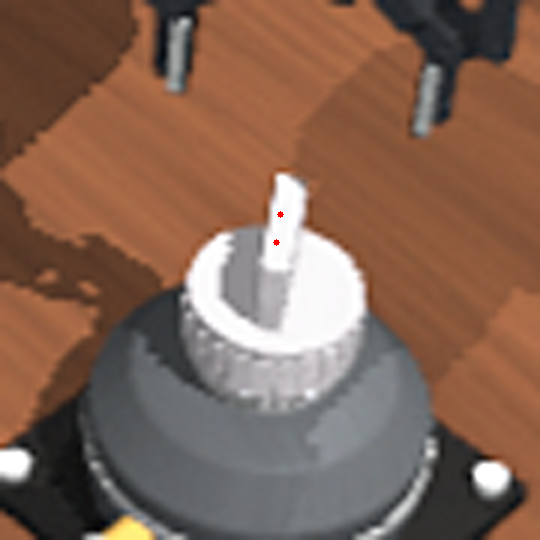

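The picture shows the cap level and low on the neck, with the bar's top centre at about (285,222). The scene camera showed the same small low bias on the bench. The fingers are clear, so I'll hand in.

```bash
python3 -c '
from cell import order
print(order.job_done())'
```

```text
the job is handed in; nothing more can be done
None
```

The cap is on the pot's filler neck, screwed clockwise until it met the hard stop (bar about 28 mm above the mouth by the arm's readings) and released; I handed the job in at about 21 s, and no verdict was returned.

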